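Set the slicer gap gauge and lock it with the keeper bar

ROBOT

A 6-joint arm with a two-finger parallel gripper is mounted at the origin on the work surface. World frame = base frame: x ahead of the robot, y to its left, z up, the work surface at z = 0. Lengths are in m, angles in rad, forces in N, time in s.
With the tool pointing down it reaches from about 0.35 to 0.775 m from the base axis. Payload 7.3 kg.
Tool frame: the origin (TCP) lies at the very end of the fingers, on their centre line; the grasp point (between the pads) lies 19 mm behind it; z points along the fingers, y is the line along which they close (so a half turn about z gives the same grasp; the last joint's range is limited). The gripper opens to 92 mm and grips with 3 to 60 N. Pads are 19 mm wide; open, the fingers measure 130 mm over their backs; the gripper's body (75 mm by 190 mm) begins 47 mm behind the grasp point.
Start: joints at [0.995, 0.342, 1.524, -0, 1.275, -0.146], TCP at [0.219, 0.477, 0.227] pointing down, gripper open.
Joint ranges: [-2.53, 2.53], [-0.77, 2.02], [0.04, 2.7], [-1, 4.14], [0.28, 2.66], [-3.11, 3.11]. Speed limits (rad/s): [2.57, 2.57, 3.14, 3.14, 3.14, 3.14].

INTERFACE

Orientations are given as [roll, pitch, yaw] about the fixed x, y, z axes, in that order (R = Rz(yaw) Ry(pitch) Rx(roll)).
In Python, from cell import telemetry, eyes, job gives the robot as it stands.
- The arm moves only by the tool apply_moves, never from a script. Its arguments are lists of equal length, an entry for each row: "delta_pos": the shift along the world's x, y, z each as a share of 0.4 m, from -1 to 1, a list of three; "dr": the turn, a rotation vector about the world's x, y, z each as a share of 0.5 rad, from -1 to 1, a list of three; "jaw": the opening, from 0 (shut) to 1 (fully open). A call has 1 to 8 rows; each row is the pose to reach, as a shift and turn from the pose commanded when the call began; what a row does not reach only later rows make up. A row lasts 1/12 s, in which the tool goes at most 41.7 mm and 7.16 degrees, less where a joint would pass 70% of its speed; a pose out of reach is approached as far as the arm can. A call with a number of a shift or a turn outside -1 to 1 is refused whole. A call with a gripper value outside its range is refused whole. The fingers move at their own pace and stop on an object; "force" is the grip in N (left out, the last holds). Time passes only in rows, so rows that repeat a pose let the fingers close. It gives the time, the measured TCP pose, the force, the opening and the grip force at its end, in the units of the state.
- telemetry.observe(): the state, without advancing time (a new reading comes with each control period).
- eyes.read_camera(name): name is "side" or "top"; returns the picture (420x560x3 uint8, red, green, blue); there is no depth.
- eyes.camera_model(name): a dict with "vertical_fov" (degrees; the focal length in pixels is half the picture's height over the tangent of half this angle, whatever the lens; pixels are square), "cx", "cy" (the principal point, pixels), "k1" (the pictures are not rectified: a ray, as slopes to the right and down, at radius r is drawn at 1 + k1 r^2 times it, then the intrinsics apply), "rvec" (rotation vector, rad) and "tvec" (3), from world to camera coordinates, as OpenCV has them. Camera axes: x right, y down, z forward; pixel columns grow to the right and rows downward; lengths in m; the calibration is good to about 2 mm. A picture is of the moment at which its call begins. camera_model takes no time and is no camera call.
- job.hand_in(): hands the job in; it is judged then, once.
The state is a dict: "time": time; "qpos": joint angles; "qvel": joint speeds; "joint_efforts": joint torques, N m; "tool_pos": TCP position; "tool_rot": TCP orientation; "contact_force": force on the tool from outside, world axes, zero at the start; "torque": the same for the moment, N m; "opening": finger opening in m; "grip_force": force on a finger pad.
Only numpy, scipy, OpenCV 4.12 (cv2) and the standard library are available. Lean on these libraries where they do the work, as an engineer would, in place of code of your own. Each camera call takes 0.05 s, during which the arm holds its last target. There are 200 camera calls.

TASK

Take the gauge with the tall flat handle out of the rack, feel for the gap between the floating steel cheeks of the setting block, and push its blade straight down, middle of the gap, until it stands on the stop, without forcing it (under 45 N). Let go, then swing the keeper bar shut over the gauge's flange so that it stays locked in; leave the other two gauges, the cup and the marker where they are.

Things in the scene. Friction and masses are not known exactly. Their poses are not given: they have to be found in the camera images.
- gauge: The gauge to use: steel blade 40 wide (its x), 5 thick (y), 46 high, the lowest 4 mm thinned to 3; above it a flange 76 x 12 mm at heights 46 to 52, then an upright flat handle. About 0.18 kg. Origin: middle of the blade's lower end, z up. It stands blade down, 30 mm deep in a loose 6.6 mm wide slot of the rack, its lower end 10 mm over the table; lift it straight out.
- gauge_handle (a point): Middle of the gauge's flat aluminium handle, 26 (x) x 14 (y) x 38 mm high, 71 mm above the blade's lower end; the handle spans heights 52 to 90 mm from that end. Pinch it across y from above.
- unit: Gap-setting block, fixed: base plate 150 (x) x 170 (y) x 12 mm, origin at the middle of its underside, z up. On it a carrier with two steel cheeks floats along the block's y, against light friction (2.5 N), up to 10 mm either way from the middle. Where it stands is NOT in this pose: find it by touch, or see it from above.
- block_top (a point): Fixed point of the block over its middle, level with the flat tops of the cheeks, 60 mm above the table. Cheeks: 70 long (x), 24 thick. Between them the gap, a straight slit along x, centred on the carrier (so up to 10 mm off this point along y), 4 mm wide at rest, its mouth flared to 11.4 mm over the top 8 mm.
- block_stop (a point): Fixed point of the block over its middle, level with the stop, the gap's floor, 24 mm above the table and 36 mm below the cheek tops; it is where the blade's lower end belongs, but for the carrier's offset along y. One cheek is sprung and yields up to 6 mm: the blade drags (3 to 20 N to push in) and stays at whatever depth it is left.
- keeper (a joint): Angle of the keeper bar, rad: 0 shut (bar along the block's y, across the flange of a gauge that is home), growing as it swings level out towards the block's +x, at most 1.5. Stiff pivot (0.15 N m): stays where left. Bar 12 mm wide, 79 to 87 mm up: it passes 3 mm over the flange (76 mm up) of a gauge fully home, and strikes one that is not.
- keeper_knob (a point): Middle of the upright black knob, 16 mm across and 30 mm high, at the free end of the keeper bar, 124 mm from the pivot; the knob spans 87 to 117 mm above the table. Push it sideways.
- keeper_pivot (a point): Pivot of the keeper bar (vertical axis), at x = 27 mm, y = -66 mm in the block's frame, 83 mm up.
- rack: White plastic gauge rack, fixed: base 100 (x) x 220 (y) mm, 40 mm high, origin at the middle of its underside, three slots 70 mm apart along y, each holding one gauge (which is where varies).
- round_gauge: Another gauge in the rack, with a round upright knob 22 mm across. Leave it. Origin: middle of the blade's lower end.
- low_gauge: Another gauge in the rack, with a low, long handle 76 x 14 x 18 mm. Leave it. Origin: middle of the blade's lower end.
- cup: Loose steel cup, 66 mm across, 60 mm high, origin at the middle of its underside. Leave it.
- marker: Loose marker pen lying down, 130 x 14 x 14 mm, origin at the middle of its underside, long axis x. Leave it.

How it is judged:
On the way, in this order (a step that is already met when the one before it is completed fails the run):
1. The gauge is lifted out of the rack, its blade's lower end more than 60 mm above the table (height (world z) of gauge above 0.06 m), for 0.1 s.
2. The gauge's blade stands on the stop in the gap (within 2 mm), upright and within 6 mm of the middle of the gap's length, while the keeper bar is still open (more than 0.6 rad) (z of gauge in the frame of unit between 0.021 and 0.026 m and x of gauge in the frame of unit between -0.006 and 0.006 m and y of gauge in the frame of unit between -0.015 and 0.015 m and angle between the z axis of gauge and the z axis of unit, either way round below 0.06 rad and value of joint keeper above 0.6 rad), for 0.2 s.
At the end, for the whole second after the job is handed in: The gauge stands upright (within 0.06 rad) in the gap, its blade within 2 mm of the stop and within 6 mm of the middle of the gap's length, released and at rest, and the keeper bar is shut over its flange to within 0.06 rad of its end position (z of gauge in the frame of unit between 0.021 and 0.026 m and x of gauge in the frame of unit between -0.006 and 0.006 m and y of gauge in the frame of unit between -0.015 and 0.015 m and angle between the z axis of gauge and the z axis of unit, either way round below 0.06 rad and value of joint keeper below 0.06 rad and linear speed of gauge below 0.01 m/s and contact force between gauge and the fingers below 0.1 N); the robot touches nothing.
It fails at once if The gauge is forced: more than 45 N between it and the setting block, even for a moment (touch down slowly, under 10 mm/s) (contact force between gauge and unit above 45 N).
It fails at once if One of the other two gauges is moved more than 15 mm (distance of any of round_gauge, low_gauge from where it was at the start of the episode above 0.015 m).
It fails at once if The cup or the marker is moved more than 30 mm (distance of any of cup, marker from where it was at the start of the episode above 0.03 m).
It also fails if it takes over 67 s, if anything falls off the work surface, if the arm or the gripper's body presses on something with over 40 N, if the wrist force passes 120 N, or if a joint passes its speed limit or range.

## Working session

There is one attempt and no reset: what is moved stays moved. The work goes in short steps, Python scripts to look and compute and a tool call to move; the robot and the scene stay as the last step left them, time stands still between calls to the robot, and variables do not carry over. Pictures are saved under pics/ and viewed, at most 10 in all, crops included, and the job is handed in when it is done.

Besides the shell and the picture viewer there is one more tool, called as name(argument=value, ...) on one line, values as JSON. apply_moves: Moves the arm, as the interface text tells. Its arguments: {"type":"object","properties":{"delta_pos":{"type":"array"},"dr":{"type":"array"},"jaw":{"type":"array"},"force":{"type":"number"}},"required":["delta_pos","dr","jaw"]}

```bash
mkdir -p pics; cat > h.py <<'E'
import numpy as np, cv2
from cell import telemetry, eyes, job
def K(m,h=420):
    f=h/2/np.tan(np.radians(m["vertical_fov"])/2)
    return f
def ray(name,u,v):
    m=eyes.camera_model(name); f=K(m)
    d=np.array([(u-m["cx"])/f,(v-m["cy"])/f]); s=d.copy()
    for _ in range(30): s=d/(1+m["k1"]*(s@s))
    R=cv2.Rodrigues(np.array(m["rvec"],float))[0]; t=np.array(m["tvec"],float).ravel()
    return -R.T@t, R.T@np.array([s[0],s[1],1])
def onz(name,u,v,z):
    c,d=ray(name,u,v); return c+d*(z-c[2])/d[2]
def proj(name,P):
    m=eyes.camera_model(name); f=K(m)
    R=cv2.Rodrigues(np.array(m["rvec"],float))[0]; t=np.array(m["tvec"],float).ravel()
    p=R@np.array(P)+t; s=p[:2]/p[2]; s=s*(1+m["k1"]*(s@s)); return s*f+[m["cx"],m["cy"]]
E
python3 - <<'E'
from h import *
for n in("top","side"):
    im=eyes.read_camera(n); cv2.imwrite(f"pics/{n}0.png",cv2.cvtColor(im,cv2.COLOR_RGB2BGR)); print(n,eyes.camera_model(n),ray(n,280,210))
print(telemetry.observe())
E
```

```text
top {'vertical_fov': 54.607342955872696, 'cx': 281.1442383548199, 'cy': 216.10169157244766, 'k1': -0.09361686959004313, 'rvec': array([ 2.09312471, -2.13647684,  0.19019272]), 'tvec': array([-0.0162292 ,  0.57172211,  1.02294954])} (array([ 0.36549332, -0.03941336,  1.11284165]), array([ 0.20568978,  0.01312979, -0.97864816]))
side {'vertical_fov': 43.60931110803986, 'cx': 278.00751324247693, 'cy': 216.9257903057488, 'k1': -0.1715228966321456, 'rvec': array([ 0.37431497, -2.85794245,  1.0344362 ]), 'tvec': array([0.5528046 , 0.21620607, 1.21283703])} (array([0.38845363, 0.73195359, 1.06614229]), array([ 0.15530286, -0.63058397, -0.76054808]))
{'time': 0.1, 'qpos': array([ 9.94997839e-01,  3.42679512e-01,  1.52488295e+00, -9.45311481e-06,
        1.27541595e+00, -1.45997213e-01]), 'qvel': array([-5.50514366e-04, -1.06959757e-03, -2.71889310e-03, -1.85663896e-04,
        9.27136169e-04,  1.62809227e-05]), 'joint_efforts': array([ 1.84435332e-03, -4.32005274e+01, -2.44695318e+01,  7.19766947e-02,
        5.24856162e-02, -8.39102790e-05]), 'tool_pos': array([0.21855037, 0.47696182, 0.22611418]), 'tool_rot': array([-3.14022032e+00, -1.92655188e-04,  2.71179401e+00]), 'contact_force': array([ 0.01084955,  0.55697062, -0.23789614]), 'torque': array([0.03217284, 0.04882809, 0.01629873]), 'grip_force': 0.0, 'opening': 0.09184790936505174}
```

View pics/top0.png

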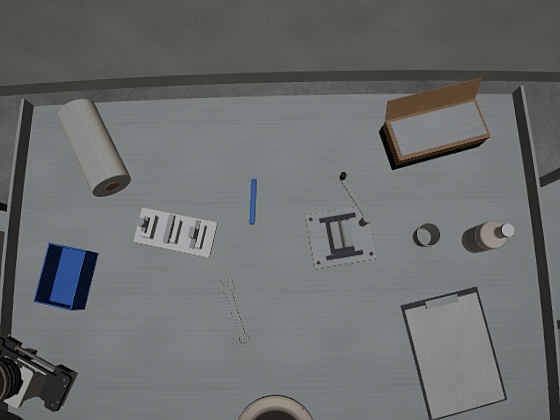

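View pics/side0.png

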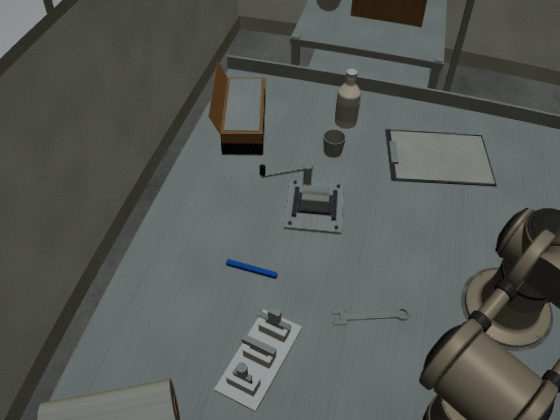

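The top view shows the rack at about (175,232) and the block at (340,238), with the keeper swung open to its knob at (343,176). The cup is at (427,235) and the marker at (253,202). In the side view the tall flat handle is the gauge nearest the block, at (273,318), and the round knob is farthest away. I'll enlarge the details next.

```bash
python3 - <<'E'
import cv2,numpy as np
t=cv2.imread("pics/top0.png");s=cv2.imread("pics/side0.png")
r=lambda i,x,y,w,h,k:cv2.resize(i[y:y+h,x:x+w],None,fx=k,fy=k,interpolation=cv2.INTER_CUBIC)
a=np.vstack([r(t,125,195,100,75,4),r(s,205,300,100,75,4)])
b=np.vstack([r(t,295,168,100,75,4)*1,r(t,295,200,100,75,4)])
cv2.imwrite("pics/c1.png",np.hstack([a,b]))
E
```

```text
(no output)
```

View pics/c1.png

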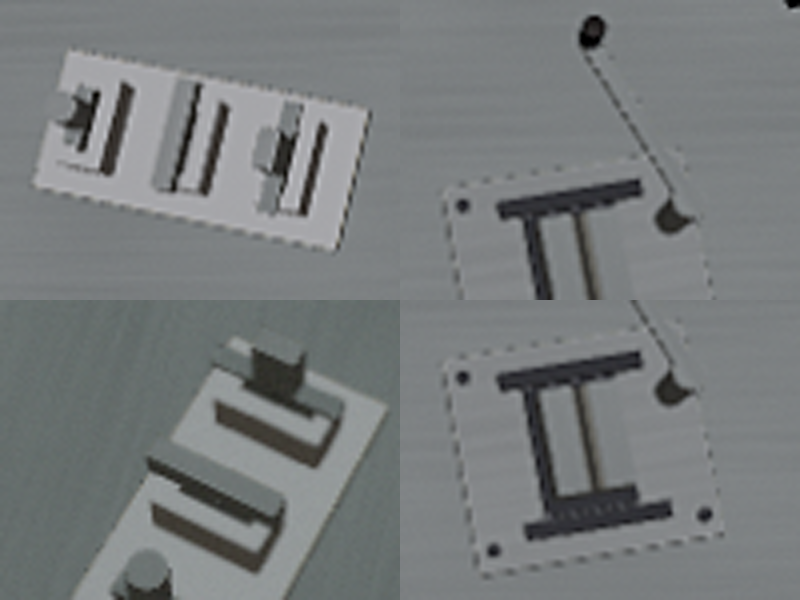

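The crops show the rack corners, the tall handle's top face near crop (268,150), the base plate's corners, the gap line from crop (575,382) to (597,490), and the pivot and knob.

```bash
python3 - <<'E'
from h import *
np.set_printoptions(precision=4,suppress=True)
im=cv2.imread("pics/top0.png")
def c(X,Y,ox,oy,x0,y0): return (x0+(X-ox+.5)/4-.5, y0+(Y-oy+.5)/4-.5)
R=lambda X,Y:c(X,Y,0,0,125,195)
U=lambda X,Y:c(X,Y,400,300,295,200)
V=lambda X,Y:c(X,Y,400,0,295,168)
def fr(pts,names):
    P=np.array(pts)[:,:2]; (TL,TR,BR,BL)=P
    o=P.mean(0); x=(TL-BL+TR-BR)/2; y=(TL-TR+BL-BR)/2
    print(names,"mid",o,"len x",np.linalg.norm(x),"y",np.linalg.norm(y),"yaw",np.arctan2(x[1],x[0]),np.arctan2(-y[0],y[1]))
    return o
fr([onz("top",*R(*p),.04) for p in((68,50),(372,108),(338,250),(35,187))],"rack")
fr([onz("top",*U(*p),.012) for p in((443,360),(685,322),(722,535),(482,576))],"unit")
# gauge handle
print("handle top",onz("top",*R(266,150),.1),"flange ends",onz("top",*R(290,105),.062),onz("top",*R(267,212),.062))
print("knob top",onz("top",*V(596,26),.117),"pivot",onz("top",*V(672,218),.083),V(596,26))
print("gap",onz("top",*U(577,385),.06),onz("top",*U(598,490),.06))
# mask white rack & plate
hsv=cv2.cvtColor(im,cv2.COLOR_BGR2HSV); g=cv2.cvtColor(im,cv2.COLOR_BGR2GRAY)
print(g[232,155:215]); print("unit row",g[235,300:380]); print(im[232,165],im[260,315],im[235,290])
m=eyes.camera_model
for n,x0,y0,w,h,th in(("rack",125,195,100,75,150),):
    k=(g[y0:y0+h,x0:x0+w]>th).astype(np.uint8); k=cv2.morphologyEx(k,cv2.MORPH_CLOSE,np.ones((9,9)))
    cs=max(cv2.findContours(k,0,1)[0],key=cv2.contourArea); b=cv2.boxPoints(cv2.minAreaRect(cs))+[x0,y0]
    for q in b: print(n,q,onz("top",*q,.04)[:2])
E
```

```text
rack mid [0.5378 0.2591] len x 0.09690862044928589 y 0.21421516483717407 yaw -0.21015215803289547 -0.21321278240154565
unit mid [ 0.5197 -0.1884] len x 0.1496499742771019 y 0.16786025891475037 yaw 0.12920159411456061 0.14034093139505693
handle top [0.5261 0.2008 0.1   ] flange ends [0.5619 0.1944 0.062 ] [0.4911 0.2082 0.062 ]
knob top [ 0.6646 -0.1898  0.117 ] pivot [ 0.5454 -0.2376  0.083 ] (343.625, 174.125)
gap [ 0.5542 -0.1796  0.06  ] [ 0.4845 -0.1901  0.06  ]
[171 170 167 166 166 166 166 167 167 154 132 132 134 137 110  47  41 138
 169 169 173 145  79  49  59 166 173 167 166 166 166 167 170 149 132 134
 135 136 152  54  44  46  35  95 181 169 170 179  61  47  82 181 169 166
 167 166 167 168 171 165]
unit row [126 127 127 125 126 126 125 126 117 115 135 133 133 135 135 135 135 135
 134 132 134 131 131 132 132 132 137 111  35  50  42  58 109 133 128 127
 128 129 130 125  97  48  71  97 116 129 127 126 127 127 128 128 132 135
 134 135 134 134 134 133 134 132 133 133 134 133 135 134 134 134 135 138
 129 126 127 127 129 128 127 128]
[135 132 130] [141 139 135] [130 128 124]
rack [132.9684 240.9517] [0.5145 0.3743]
rack [140.1814 206.3294] [0.61   0.3587]
rack [216.4143 222.2113] [0.5612 0.1468]
rack [209.2013 256.8336] [0.4683 0.1651]
```

```bash
python3 - <<'E'
from h import *
np.set_printoptions(precision=4,suppress=True)
S=lambda X,Y:(205+(X+.5)/4-.5,300+(Y-300+.5)/4-.5)
for n,p,z in (("handle top mid",(279,345),.1),("flange R end",(330,405),.062),("flange L end",(228,357),.062),("rack TR",(388,405),.04)):
    print(n,S(*p),onz("side",*S(*p),z))
# predicted pixels for a slot pose
for c in ((.5235,.1915),(.526,.2005)):
    print(c,proj("top",[*c,.1]),proj("side",[*c,.1]))
t=cv2.imread("pics/top0.png");s=cv2.imread("pics/side0.png")
r=lambda i,x,y,w,h,k:cv2.resize(i[y:y+h,x:x+w],None,fx=k,fy=k,interpolation=cv2.INTER_NEAREST)
cv2.imwrite("pics/c2.png",np.hstack([r(t,180,215,40,50,10),r(s,250,300,40,50,10)]))
E
```

```text
handle top mid (274.375, 310.875) [0.5271 0.2026 0.1   ]
flange R end (287.125, 325.875) [0.4968 0.2101 0.062 ]
flange L end (261.625, 313.875) [0.5573 0.1961 0.062 ]
rack TR (301.625, 325.875) [0.4685 0.1906 0.04  ]
(0.5235, 0.1915) [194.7122 233.0642] [277.3809 306.8249]
(0.526, 0.2005) [191.2251 232.1584] [275.1312 310.1639]
```

View pics/c2.png

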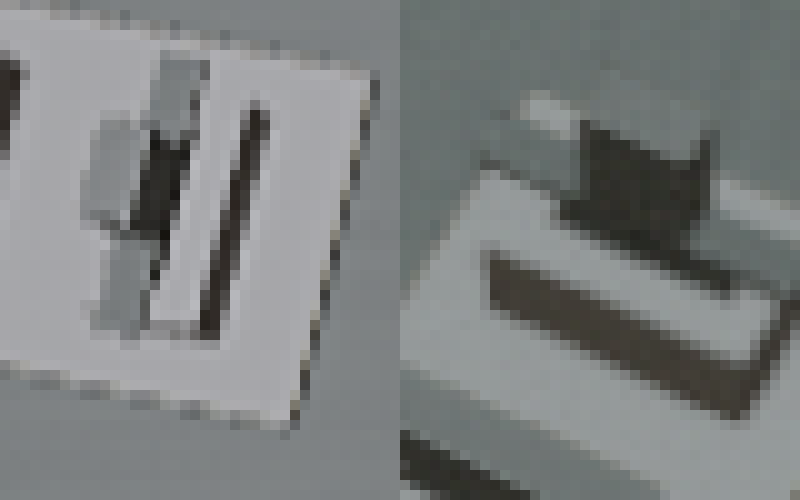

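The top view puts the handle's top face at about (190.7,231.8), and the side view at about (275,311). The white rack surface doesn't agree with those, so I'll triangulate to check the heights.

```bash
python3 - <<'E'
from h import *
np.set_printoptions(precision=4,suppress=True)
def tri(a,b):
    c1,d1=ray("top",*a);c2,d2=ray("side",*b)
    A=np.c_[d1,-d2];s=np.linalg.lstsq(A,c2-c1,rcond=None)[0]
    p,q=c1+s[0]*d1,c2+s[1]*d2; return (p+q)/2,np.linalg.norm(p-q)
T=lambda x,y:(180+x/10-.5,215+y/10-.5)
S=lambda x,y:(250+(x-400)/10-.5,300+y/10-.5)
print("handle top",tri(T(112,173),S(648,122)))
print("slot",tri(T(235,222),S(618,335)))
print("corner -x-y",tri(T(293,428),(301.6,325.9)))
print("flange -x end",tri(T(120,290),S(750,240)))
print("handle corner +x,-y", tri(T(145,122),S(598,85)))
E
```

```text
handle top (array([0.5273, 0.2027, 0.0967]), np.float64(0.0002674536114956071))
slot (array([ 0.5337,  0.195 , -0.0198]), np.float64(0.004715113012663215))
corner -x-y (array([0.4708, 0.1727, 0.0059]), np.float64(0.0009027809095205443))
flange -x end (array([0.5024, 0.2075, 0.0647]), np.float64(0.001680160359721238))
handle corner +x,-y (array([0.5406, 0.1951, 0.0937]), np.float64(0.0008243656122996627))
```

apply_moves(delta_pos=[[0.1, -0.09, 0], [0.2, -0.18, 0], [0.3, -0.265, 0], [0.385, -0.345, 0], [0.48, -0.43, 0], [0.58, -0.52, 0], [0.67, -0.6, -0.05], [0.77, -0.687, -0.07]], dr=[[0, 0, 0.1], [0, 0, 0.2], [0, 0, 0.3], [0, 0, 0.44], [0, 0, 0.44], [0, 0, 0.44], [0, 0, 0.44], [0, 0, 0.44]], jaw=[0.45, 0.45, 0.45, 0.45, 0.45, 0.45, 0.45, 0.45], force=30)

```text
time: 0.77
tool_pos: [0.4675, 0.2542, 0.2122]
tool_rot: [3.141, 0.0, 2.932]
contact_force: [-0.1, 0.4, 0.0]
opening: 0.044
grip_force: 0.0
```

apply_moves(delta_pos=[[0.07, -0.06, 0], [0.14, -0.12, 0], [0.14, -0.12, -0.05], [0.14, -0.12, -0.05], [0.14, -0.12, -0.05], [0.14, -0.12, -0.05]], dr=[[0, 0, 0], [0, 0, 0], [0, 0, 0], [0, 0, 0], [0, 0, 0], [0, 0, 0]], jaw=[0.45, 0.45, 0.45, 0.45, 0.45, 0.45])

```text
time: 1.27
tool_pos: [0.5216, 0.2086, 0.1927]
tool_rot: [3.142, -0.001, 2.933]
contact_force: [-1.1, 0.3, 0.6]
opening: 0.0415
grip_force: 0.0
```

apply_moves(delta_pos=[[0.014, -0.016, -0.04], [0.014, -0.016, -0.1], [0.014, -0.016, -0.16], [0.014, -0.016, -0.22], [0.014, -0.016, -0.27], [0.014, -0.016, -0.3], [0.014, -0.016, -0.31], [0.014, -0.016, -0.31]], dr=[[0, 0, 0], [0, 0, 0], [0, 0, 0], [0, 0, 0], [0, 0, 0], [0, 0, 0], [0, 0, 0], [0, 0, 0]], jaw=[0.45, 0.45, 0.45, 0.45, 0.45, 0.45, 0.45, 0.45])

```text
time: 1.93
tool_pos: [0.5272, 0.2024, 0.0684]
tool_rot: [-3.141, -0.001, 2.933]
contact_force: [0.1, -0.3, 0.7]
opening: 0.041
grip_force: 0.0
```

```bash
python3 - <<'E'
from h import *
t=eyes.read_camera("top");s=eyes.read_camera("side")
r=lambda i,x,y,w,h,k:cv2.resize(i[y:y+h,x:x+w],None,fx=k,fy=k,interpolation=cv2.INTER_CUBIC)
cv2.imwrite("pics/c3.png",cv2.cvtColor(np.hstack([r(t,150,195,80,110,5),r(s,235,250,80,110,5)]),cv2.COLOR_RGB2BGR))
o=telemetry.observe();print(o["tool_pos"],o["contact_force"])
E
```

```text
[0.5283669  0.20233698 0.06969674] [ 0.0950427  -0.04961952  0.34501047]
```

View pics/c3.png

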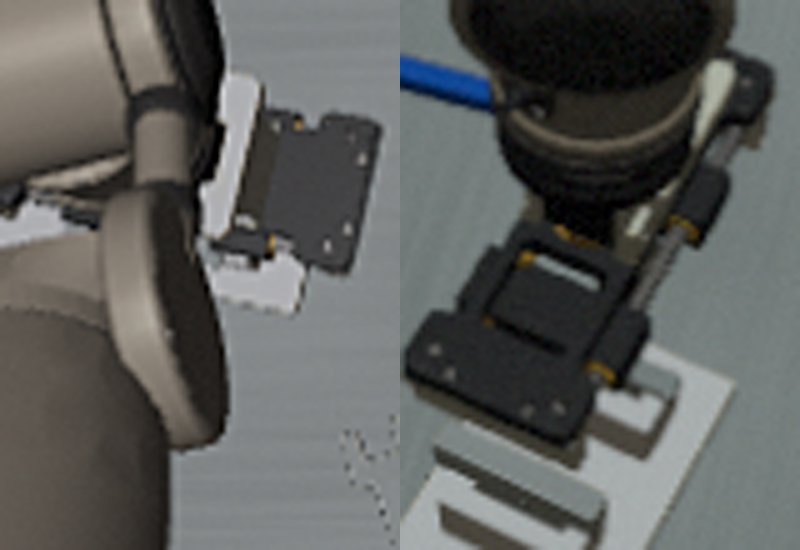

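The gripper straddles the handle in the side view, and the neighbouring gauge is clear of it. I'll close the jaws.

apply_moves(delta_pos=[[0, 0, 0], [0, 0, 0], [0, 0, 0], [0, 0, 0], [0, 0, 0], [0, 0, 0], [0, 0, 0], [0, 0, 0]], dr=[[0, 0, 0], [0, 0, 0], [0, 0, 0], [0, 0, 0], [0, 0, 0], [0, 0, 0], [0, 0, 0], [0, 0, 0]], jaw=[0.05, 0.05, 0.05, 0.05, 0.05, 0.05, 0.05, 0.05], force=40)

```text
time: 2.7
tool_pos: [0.5281, 0.2016, 0.0687]
tool_rot: [3.141, 0.001, 2.932]
contact_force: [0.0, -1.0, 3.6]
opening: 0.0135
grip_force: 40.0
```

apply_moves(delta_pos=[[0, 0, 0.02], [0, 0, 0.05], [0, 0, 0.08], [0, 0, 0.12], [0, 0, 0.18], [0, 0, 0.24], [0, 0, 0.28], [0, 0, 0.28]], dr=[[0, 0, 0], [0, 0, 0], [0, 0, 0], [0, 0, 0], [0, 0, 0], [0, 0, 0], [0, 0, 0], [0, 0, 0]], jaw=[0.05, 0.05, 0.05, 0.05, 0.05, 0.05, 0.05, 0.05])

```text
time: 3.37
tool_pos: [0.5296, 0.202, 0.1841]
tool_rot: [3.139, 0.006, 2.932]
contact_force: [1.5, 0.3, -1.1]
opening: 0.0138
grip_force: 40.0
```

```bash
python3 - <<'E'
from h import *
np.set_printoptions(precision=4,suppress=True)
o=telemetry.observe();print(o["tool_pos"],o["contact_force"],o["opening"])
s=eyes.read_camera("side");t=eyes.read_camera("top")
# hi-res block crop from unoccluded top image
r=lambda i,x,y,w,h,k:cv2.resize(i[y:y+h,x:x+w],None,fx=k,fy=k,interpolation=cv2.INTER_NEAREST)
cv2.imwrite("pics/c4.png",cv2.cvtColor(np.hstack([r(t,300,200,80,72,8)[:,:,:],r(s,235,200,80,72,8)[:,:160]]),cv2.COLOR_RGB2BGR))
cv2.imwrite("pics/top1.png",cv2.cvtColor(t,cv2.COLOR_RGB2BGR))
g=cv2.cvtColor(t,cv2.COLOR_RGB2GRAY)
for v in range(226,252,3): print(v,g[v,325:362])
E
```

```text
[0.5296 0.202  0.1841] [ 1.4583  0.2926 -1.0667] 0.013792938787590902
226 [128  66  52  51  37 103 143 137 136 135 137 138 139 122  72  62  97 116
 133 136 137 135 136 136 137 137 139 138 139 139 139 140 141 143 139 124
  99]
229 [145 121  32  55  43  69 118 139 136 135 135 137 138 134 103  51  83 109
 124 137 136 135 134 136 135 137 140 142 141 141 140 140 140 140 139 139
 141]
232 [144 127  70  57  51  40  96 137 136 135 135 134 136 140 129  78  53  91
 114 129 135 136 134 135 135 134 136 137 138 139 138 140 138 139 139 139
 140]
235 [138 144 120  35  54  47  63 116 140 135 135 135 133 137 131 103  50  77
 104 121 136 134 134 136 133 133 135 140 142 142 142 141 141 140 140 139
 139]
238 [141 145 131  86  60  52  40  77 123 137 136 135 133 135 138 126  83  52
  90 112 127 136 135 132 133 132 133 135 139 142 141 142 141 141 142 141
 142]
241 [141 140 146 123  43  54  48  43 106 140 136 133 134 134 135 133 108  57
  62  94 121 132 134 134 134 132 130 133 137 140 140 139 139 136 137 139
 137]
244 [141 142 144 144 110  43  50  39  78 122 136 135 132 131 132 136 129  94
  50  82 109 124 134 134 134 134 134 136 137 141 141 140 140 141 140 141
 140]
247 [140 140 142 146 124  52  53  48  34 105 142 140 140 136 125 122 117  97
  60  54  64  69  66  48  45  48  46  47  41 109 139 141 140 141 140 140
 142]
250 [139 140 139 143 142 106  39  54  51  50  52  51  55  54  53  58  56  55
  52  54  55  57  57  56  65  63  47  57  62  93 126 124 116 114 101  81
  71]
```

View pics/c4.png

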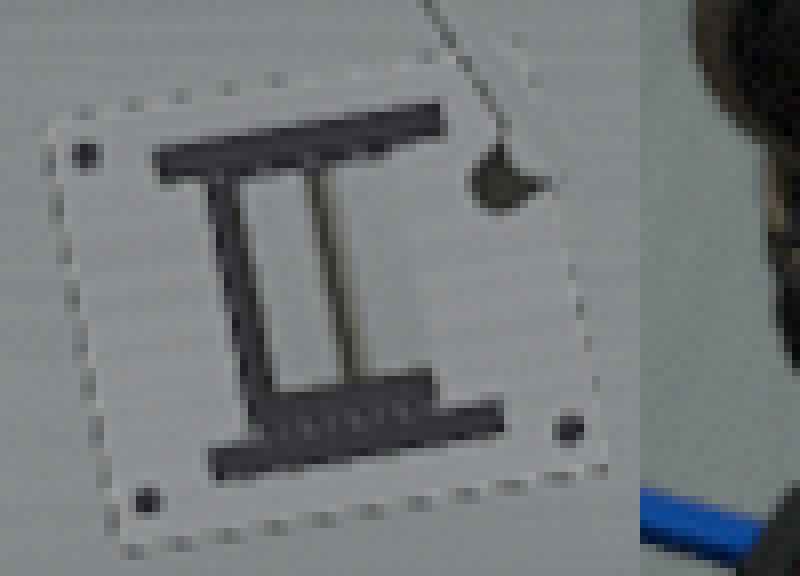

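The crop shows the gap as a slit from (316,170) to (355,380), the plate corners at (48,128), (125,552), (606,468) and about (525,42), and the pivot at (500,185).

```bash
python3 - <<'E'
from h import *
np.set_printoptions(precision=4,suppress=True)
C=lambda x,y:(300+x/8-.5,200+y/8-.5)
P=np.array([onz("top",*C(*p),.012)[:2] for p in((48,128),(525,42),(606,468),(125,552))])
TL,TR,BR,BL=P;x=(TL-BL+TR-BR)/2;y=(TL-TR+BL-BR)/2
print("mid",P.mean(0),np.linalg.norm(x),np.linalg.norm(y),np.arctan2(x[1],x[0]),np.arctan2(-y[0],y[1]),P)
yaw=.136
Rz=np.array([[np.cos(yaw),-np.sin(yaw)],[np.sin(yaw),np.cos(yaw)]])
piv=onz("top",*C(500,190),.087)[:2]; print("mid from pivot",piv-Rz@[.027,-.066])
B=np.array([onz("top",*C(*p),.012)[:2] for p in((85,155),(568,430),(147,500))]); print("bolt diag mid",B[:2].mean(0),B)
# cheek ends: gap slit ends, top z=.06
t=cv2.cvtColor(cv2.imread("pics/top1.png"),cv2.COLOR_BGR2GRAY).astype(float)
pts=[]
for v in range(224,246):
    a=138-t[v,335:346+4]; a[a<4]=0
    w=t[v,333:350]; i=np.argmin(w); 
    s=i-np.interp(0,[0],[0])
    q=[(w[j]-100) for j in range(len(w))]
    # subpixel left edge (falling thru 115) and right edge (rising thru 120)
    l=max(j for j in range(i) if w[j]>115); le=l+(w[l]-115)/(w[l]-w[l+1])
    r_=min(j for j in range(i,len(w)) if w[j]>125); re=r_-(w[r_]-125)/(w[r_]-w[r_-1])
    pts.append((333+(le+re)/2,v,re-le))
pts=np.array(pts); W=np.array([onz("top",p[0],p[1],.06)[:2] for p in pts])
k=np.polyfit(W[:,0],W[:,1],1); print("width px",pts[:,2].mean(),"gap line slope",k[0],"res",np.std(W[:,1]-np.polyval(k,W[:,0])))
for X in(.515,.52,.525): print(X,np.polyval(k,X))
for e in((316,170),(355,382)): print("slit end",onz("top",*C(*e),.06)[:2])
E
```

```text
mid [ 0.5197 -0.188 ] 0.14845705666593018 0.16722766268023426 0.1376201619622854 0.15370947132915602 [[ 0.5798 -0.0946]
 [ 0.6066 -0.2611]
 [ 0.4584 -0.2803]
 [ 0.4339 -0.1162]]
mid from pivot [ 0.5061 -0.1734]
bolt diag mid [ 0.5208 -0.1876] [[ 0.5701 -0.1071]
 [ 0.4716 -0.268 ]
 [ 0.4512 -0.1242]]
width px 4.574921257862022 gap line slope 0.14260492799761704 res 0.0001651983867022105
0.515 -0.18625492483496559
0.52 -0.18554190019497752
0.525 -0.18482887555498942
slit end [ 0.5545 -0.1799]
slit end [ 0.4842 -0.1895]
```

apply_moves(delta_pos=[[0, -0.06, 0.03], [-0.01, -0.15, 0.03], [-0.01, -0.25, 0.03], [-0.015, -0.35, 0.03], [-0.02, -0.45, 0.03], [-0.02, -0.55, 0.03], [-0.02, -0.65, 0.03], [-0.02, -0.75, 0.03]], dr=[[0, 0, 0.1], [0, 0, 0.2], [0, 0, 0.3], [0, 0, 0.4], [0, 0, 0.5], [0, 0, 0.6], [0, 0, 0.7], [0, 0, 0.7]], jaw=[0.05, 0.05, 0.05, 0.05, 0.05, 0.05, 0.05, 0.05])

```text
time: 4.13
tool_pos: [0.5185, -0.1, 0.1905]
tool_rot: [3.14, -0.003, -2.999]
contact_force: [1.5, -0.5, -3.0]
opening: 0.014
grip_force: 40.0
```

apply_moves(delta_pos=[[0, -0.08, 0], [0, -0.14, 0], [0, -0.18, 0], [0, -0.2, 0], [0, -0.2, 0], [0, -0.2, 0], [0, -0.2, 0]], dr=[[0, 0, 0], [0, 0, 0], [0, 0, 0], [0, 0, 0], [0, 0, 0], [0, 0, 0], [0, 0, 0]], jaw=[0.05, 0.05, 0.05, 0.05, 0.05, 0.05, 0.05])

```text
time: 4.72
tool_pos: [0.5197, -0.1771, 0.1917]
tool_rot: [3.14, -0.001, -3.0]
contact_force: [0.3, 0.2, -1.3]
opening: 0.0136
grip_force: 40.0
```

apply_moves(delta_pos=[[0.002, -0.021, -0.03], [0.002, -0.021, -0.07], [0.002, -0.021, -0.11], [0.002, -0.021, -0.14], [0.002, -0.021, -0.16], [0.002, -0.021, -0.16], [0.002, -0.021, -0.16], [0.002, -0.021, -0.16]], dr=[[0, 0, 0], [0, 0, 0], [0, 0, 0], [0, 0, 0], [0, 0, 0], [0, 0, 0], [0, 0, 0], [0, 0, 0]], jaw=[0.05, 0.05, 0.05, 0.05, 0.05, 0.05, 0.05, 0.05])

```text
time: 5.38
tool_pos: [0.5212, -0.1869, 0.1289]
tool_rot: [-3.141, 0.001, -3.001]
contact_force: [0.2, 0.3, -1.9]
opening: 0.0137
grip_force: 40.0
```

```bash
python3 - <<'E'
from h import *
s=eyes.read_camera("side");t=eyes.read_camera("top")
r=lambda i,x,y,w,h,k:cv2.resize(i[y:y+h,x:x+w],None,fx=k,fy=k,interpolation=cv2.INTER_CUBIC)
cv2.imwrite("pics/c5.png",cv2.cvtColor(np.hstack([r(t,290,160,90,120,4),r(s,265,140,90,120,4)]),cv2.COLOR_RGB2BGR))
o=telemetry.observe();print(o["tool_pos"],o["contact_force"])
E
```

```text
[ 0.52121877 -0.18705351  0.1291817 ] [ 0.63504531 -0.02664502 -0.96324018]
```

View pics/c5.png

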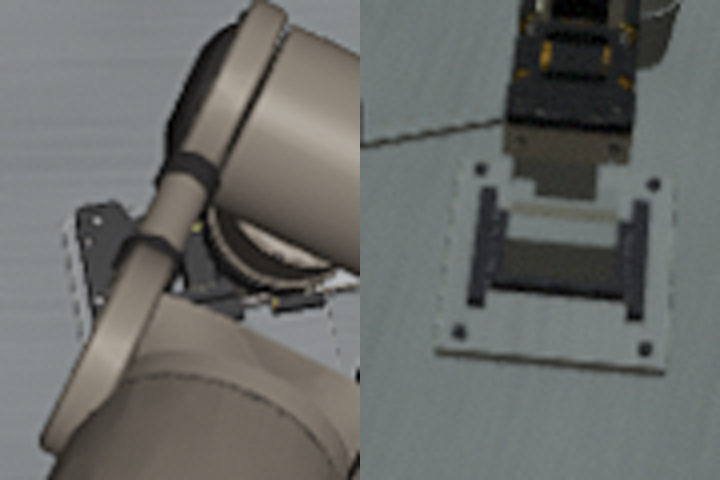

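The blade hangs over the slit in the side view, centred on it along its length. I'll feel my way down slowly.

apply_moves(delta_pos=[[0, 0.004, -0.004], [0, 0.004, -0.008], [0, 0.004, -0.012], [0, 0.004, -0.016], [0, 0.004, -0.019], [0, 0.004, -0.022], [0, 0.004, -0.024], [0, 0.004, -0.026]], dr=[[0, 0, 0], [0, 0, 0], [0, 0, 0], [0, 0, 0], [0, 0, 0], [0, 0, 0], [0, 0, 0], [0, 0, 0]], jaw=[0.05, 0.05, 0.05, 0.05, 0.05, 0.05, 0.05, 0.05])

```text
time: 6.15
tool_pos: [0.5207, -0.1853, 0.1178]
tool_rot: [3.141, -0.0, -3.001]
contact_force: [-0.7, -0.2, -0.6]
opening: 0.014
grip_force: 40.0
```

apply_moves(delta_pos=[[0, 0, -0.002], [0, 0, -0.004], [0, 0, -0.006], [0, 0, -0.008], [0, 0, -0.01], [0, 0, -0.012], [0, 0, -0.014], [0, 0, -0.016]], dr=[[0, 0, 0], [0, 0, 0], [0, 0, 0], [0, 0, 0], [0, 0, 0], [0, 0, 0], [0, 0, 0], [0, 0, 0]], jaw=[0.05, 0.05, 0.05, 0.05, 0.05, 0.05, 0.05, 0.05])

```text
time: 6.82
tool_pos: [0.5207, -0.185, 0.1116]
tool_rot: [3.141, 0.0, -3.001]
contact_force: [-0.8, 1.7, 1.4]
opening: 0.0142
grip_force: 40.0
```

apply_moves(delta_pos=[[0, 0.001, -0.002], [0, 0.001, -0.004], [0, 0.002, -0.006], [0, 0.002, -0.008], [0, 0.002, -0.01], [0, 0.002, -0.012], [0, 0.002, -0.014], [0, 0.002, -0.016]], dr=[[0, 0, 0], [0, 0, 0], [0, 0, 0], [0, 0, 0], [0, 0, 0], [0, 0, 0], [0, 0, 0], [0, 0, 0]], jaw=[0.05, 0.05, 0.05, 0.05, 0.05, 0.05, 0.05, 0.05])

```text
time: 7.48
tool_pos: [0.5208, -0.1845, 0.1052]
tool_rot: [-3.141, 0.0, -3.001]
contact_force: [-0.7, 1.1, 0.3]
opening: 0.0136
grip_force: 40.0
```

apply_moves(delta_pos=[[0, 0.001, -0.002], [0, 0.001, -0.004], [0, 0.001, -0.006], [0, 0.001, -0.008], [0, 0.001, -0.01], [0, 0.001, -0.012], [0, 0.001, -0.014], [0, 0.001, -0.016]], dr=[[0, 0, 0], [0, 0, 0], [0, 0, 0], [0, 0, 0], [0, 0, 0], [0, 0, 0], [0, 0, 0], [0, 0, 0]], jaw=[0.05, 0.05, 0.05, 0.05, 0.05, 0.05, 0.05, 0.05])

```text
time: 8.15
tool_pos: [0.5209, -0.1844, 0.0988]
tool_rot: [-3.141, 0.001, -3.001]
contact_force: [1.3, -1.0, 1.7]
opening: 0.0135
grip_force: 40.0
```

apply_moves(delta_pos=[[0, 0, -0.002], [0, 0, -0.004], [0, 0, -0.006], [0, 0, -0.008], [0, 0, -0.01], [0, 0, -0.012], [0, 0, -0.014], [0, 0, -0.016]], dr=[[0, 0, 0], [0, 0, 0], [0, 0, 0], [0, 0, 0], [0, 0, 0], [0, 0, 0], [0, 0, 0], [0, 0, 0]], jaw=[0.05, 0.05, 0.05, 0.05, 0.05, 0.05, 0.05, 0.05])

```text
time: 8.82
tool_pos: [0.5208, -0.1842, 0.0924]
tool_rot: [-3.141, 0.0, -3.001]
contact_force: [0.3, -2.3, 4.0]
opening: 0.0136
grip_force: 40.0
```

apply_moves(delta_pos=[[0, 0, -0.002], [0, 0, -0.004], [0, 0, -0.006], [0, 0, -0.008], [0, 0, -0.01], [0, 0, -0.012], [0, 0, -0.014], [0, 0, -0.016]], dr=[[0, 0, 0], [0, 0, 0], [0, 0, 0], [0, 0, 0], [0, 0, 0], [0, 0, 0], [0, 0, 0], [0, 0, 0]], jaw=[0.05, 0.05, 0.05, 0.05, 0.05, 0.05, 0.05, 0.05])

```text
time: 9.48
tool_pos: [0.5207, -0.1841, 0.0859]
tool_rot: [3.141, -0.0, -3.001]
contact_force: [0.7, -2.8, 3.8]
opening: 0.0141
grip_force: 40.0
```

apply_moves(delta_pos=[[0, 0, -0.001], [0, 0, -0.002], [0, 0, -0.003], [0, 0, -0.004], [0, 0, -0.005], [0, 0, -0.006]], dr=[[0, 0, 0], [0, 0, 0], [0, 0, 0], [0, 0, 0], [0, 0, 0], [0, 0, 0]], jaw=[0.05, 0.05, 0.05, 0.05, 0.05, 0.05])

```text
time: 9.98
tool_pos: [0.5207, -0.1841, 0.0835]
tool_rot: [3.141, -0.0, -3.001]
contact_force: [0.1, -2.7, 5.1]
opening: 0.0137
grip_force: 40.0
```

apply_moves(delta_pos=[[0, 0, -0.0005], [0, 0, -0.001], [0, 0, -0.0015], [0, 0, -0.002]], dr=[[0, 0, 0], [0, 0, 0], [0, 0, 0], [0, 0, 0]], jaw=[0.05, 0.05, 0.05, 0.05])

```text
time: 10.32
tool_pos: [0.5207, -0.1841, 0.0827]
tool_rot: [3.141, -0.0, -3.001]
contact_force: [0.5, -2.4, 3.4]
opening: 0.014
grip_force: 40.0
```

apply_moves(delta_pos=[[0, 0, -0.0005], [0, 0, -0.001], [0, 0, -0.0015], [0, 0, -0.002], [0, 0, -0.0025]], dr=[[0, 0, 0], [0, 0, 0], [0, 0, 0], [0, 0, 0], [0, 0, 0]], jaw=[0.05, 0.05, 0.05, 0.05, 0.05])

```text
time: 10.73
tool_pos: [0.5208, -0.1841, 0.0826]
tool_rot: [-3.141, 0.0, -3.001]
contact_force: [-3.0, -1.8, 12.7]
opening: 0.0138
grip_force: 40.0
```

apply_moves(delta_pos=[[0, 0, -0.0005], [0, 0, -0.001], [0, 0, -0.0015], [0, 0, -0.0015]], dr=[[0, 0, 0], [0, 0, 0], [0, 0, 0], [0, 0, 0]], jaw=[0.05, 0.05, 0.05, 0.05])

```text
time: 11.07
tool_pos: [0.5208, -0.1841, 0.0826]
tool_rot: [-3.141, 0.001, -3.001]
contact_force: [-2.2, -2.0, 14.5]
opening: 0.0137
grip_force: 40.0
```

It's on the stop: the tool held at z = 0.0826 while the force rose to about 14 N. I'll release and rise.

apply_moves(delta_pos=[[0, 0, 0.001], [0, 0, 0.001], [0, 0, 0.001], [0, 0, 0.001], [0, 0, 0.001], [0, 0, 0.001], [0, 0, 0.001], [0, 0, 0.001]], dr=[[0, 0, 0], [0, 0, 0], [0, 0, 0], [0, 0, 0], [0, 0, 0], [0, 0, 0], [0, 0, 0], [0, 0, 0]], jaw=[0.4, 0.4, 0.4, 0.4, 0.4, 0.4, 0.4, 0.4])

```text
time: 11.73
tool_pos: [0.5207, -0.184, 0.0814]
tool_rot: [3.141, -0.0, -3.001]
contact_force: [0.1, -0.1, -0.4]
opening: 0.0367
grip_force: 0.0
```

apply_moves(delta_pos=[[0, 0, 0.02], [0, 0, 0.06], [0, 0, 0.12], [0, 0, 0.18], [0, 0, 0.24], [0, 0, 0.26], [0, 0, 0.26]], dr=[[0, 0, 0], [0, 0, 0], [0, 0, 0], [0, 0, 0], [0, 0, 0], [0, 0, 0], [0, 0, 0]], jaw=[0.4, 0.4, 0.4, 0.4, 0.4, 0.4, 0.4])

```text
time: 12.32
tool_pos: [0.5218, -0.1846, 0.1882]
tool_rot: [-3.139, 0.004, -3.001]
contact_force: [0.4, 0.1, 0.8]
opening: 0.0368
grip_force: 0.0
```

```bash
python3 - <<'E'
from h import *
np.set_printoptions(precision=4,suppress=True)
o=telemetry.observe(); p=o["tool_pos"]; print(p,o["qpos"],o["tool_rot"])
piv=np.array([.556,-.2495])
def poker(phi,d): return piv+.124*np.array([np.cos(phi),np.sin(phi)])-d*np.array([-np.sin(phi),np.cos(phi)])
s=poker(.503,.032); print("start",s,"delta/.4",(s-p[:2])/.4)
s=poker(.503,.0255)
for k,phi in enumerate(np.linspace(.503,1.714,17)):
    q=poker(phi,.0175); print(k,round(phi,3),q,"rel start .4:",(q-poker(.503,.032))/.4,"dr",(phi-.503)/.5)
E
```

```text
[ 0.5218 -0.1846  0.1882] [-0.4786  0.4237  1.5096  0.0001  1.2031 -2.1896] [-3.1387  0.0043 -3.0014]
start [ 0.6801 -0.2178] delta/.4 [ 0.3957 -0.0828]
0 0.503 [ 0.6731 -0.2051] rel start .4: [-0.0175  0.0318] dr 0.0
1 0.579 [ 0.6694 -0.1963] rel start .4: [-0.0267  0.0536] dr 0.15137500000000004
2 0.654 [ 0.665  -0.1879] rel start .4: [-0.0376  0.0746] dr 0.30274999999999985
3 0.73 [ 0.6601 -0.1798] rel start .4: [-0.05    0.0948] dr 0.4541249999999999
4 0.806 [ 0.6545 -0.1722] rel start .4: [-0.0639  0.114 ] dr 0.6054999999999999
5 0.881 [ 0.6484 -0.1649] rel start .4: [-0.0792  0.132 ] dr 0.756875
6 0.957 [ 0.6417 -0.1582] rel start .4: [-0.0959  0.1489] dr 0.90825
7 1.033 [ 0.6346 -0.152 ] rel start .4: [-0.1138  0.1644] dr 1.0596249999999998
8 1.108 [ 0.627  -0.1463] rel start .4: [-0.1327  0.1786] dr 1.2109999999999996
9 1.184 [ 0.619  -0.1413] rel start .4: [-0.1528  0.1913] dr 1.362375
10 1.26 [ 0.6106 -0.1368] rel start .4: [-0.1737  0.2024] dr 1.5137500000000002
11 1.336 [ 0.6019 -0.133 ] rel start .4: [-0.1954  0.2119] dr 1.665125
12 1.411 [ 0.593  -0.1299] rel start .4: [-0.2177  0.2198] dr 1.8164999999999998
13 1.487 [ 0.5838 -0.1274] rel start .4: [-0.2406  0.2259] dr 1.9678749999999996
14 1.563 [ 0.5745 -0.1256] rel start .4: [-0.2639  0.2303] dr 2.119249999999999
15 1.638 [ 0.5651 -0.1246] rel start .4: [-0.2874  0.2329] dr 2.270625
16 1.714 [ 0.5556 -0.1243] rel start .4: [-0.3111  0.2337] dr 2.4219999999999997
```

apply_moves(delta_pos=[[0.05, -0.01, 0], [0.13, -0.03, 0], [0.23, -0.05, 0], [0.31, -0.065, 0], [0.37, -0.08, 0], [0.396, -0.083, 0]], dr=[[0, 0, -0.2], [0, 0, -0.4], [0, 0, -0.6], [0, 0, -0.8], [0, 0, -1], [0, 0, -1]], jaw=[0, 0, 0, 0, 0, 0])

```text
time: 12.82
tool_pos: [0.6808, -0.2176, 0.1822]
tool_rot: [3.141, -0.002, 2.777]
contact_force: [0.4, -1.0, 0.1]
opening: 0.0023
grip_force: 0.0
```

apply_moves(delta_pos=[[0, 0, 0], [0, 0, 0], [0, 0, 0], [0, 0, 0], [0, 0, 0]], dr=[[0, 0, -0.2], [0, 0, -0.4], [0, 0, -0.6], [0, 0, -0.8], [0, 0, -1]], jaw=[0, 0, 0, 0, 0])

```text
time: 13.23
tool_pos: [0.6784, -0.217, 0.1831]
tool_rot: [-3.14, -0.003, 2.277]
contact_force: [0.1, 0.1, -0.0]
opening: 0.0005
grip_force: 0.0
```

apply_moves(delta_pos=[[0, 0, 0], [0, 0, 0], [0, 0, 0], [0, 0, 0], [0, 0, 0]], dr=[[0, 0, -0.2], [0, 0, -0.42], [0, 0, -0.42], [0, 0, -0.42], [0, 0, -0.42]], jaw=[0, 0, 0, 0, 0])

```text
time: 13.65
tool_pos: [0.6788, -0.2172, 0.1845]
tool_rot: [-3.141, -0.001, 2.075]
contact_force: [-1.1, -0.4, 0.3]
opening: 0.0002
grip_force: 0.0
```

```bash
python3 - <<'E'
from h import *
s=eyes.read_camera("side");t=eyes.read_camera("top")
r=lambda i,x,y,w,h,k:cv2.resize(i[y:y+h,x:x+w],None,fx=k,fy=k,interpolation=cv2.INTER_CUBIC)
cv2.imwrite("pics/c6.png",cv2.cvtColor(np.hstack([r(t,290,150,100,130,4),r(s,245,120,100,130,4)]),cv2.COLOR_RGB2BGR))
o=telemetry.observe();print(o["tool_pos"],o["tool_rot"],o["opening"],o["time"])
print("exp handle top if home",proj("side",[.5202,-.184,.114]),proj("side",[.5202,-.184,.118]))
E
```

```text
[ 0.67895555 -0.21724299  0.1850401 ] [-3.14126832e+00 -5.37712493e-04  2.07370429e+00] 0.00032591377571370805 13.75
exp handle top if home [316.7175284  178.11069103] [316.81923515 177.00569563]
```

View pics/c6.png

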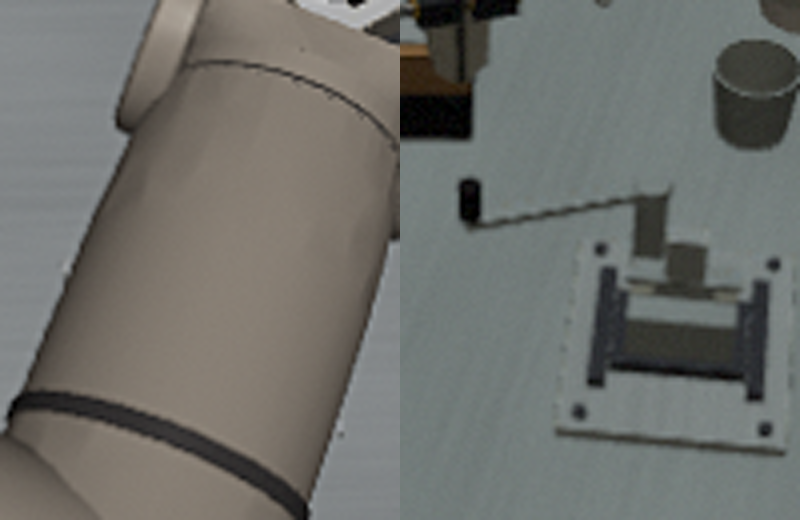

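The gauge stands upright between the cheeks and is centred along them. The knob is at crop (470,200) with the closed fingers beyond it, so I'll lower beside the knob.

apply_moves(delta_pos=[[0, 0, -0.06], [0, 0, -0.13], [0, 0, -0.18], [0, 0, -0.21], [0, 0, -0.22], [0, 0, -0.22], [0, 0, -0.22]], dr=[[0, 0, 0], [0, 0, 0], [0, 0, 0], [0, 0, 0], [0, 0, 0], [0, 0, 0], [0, 0, 0]], jaw=[0, 0, 0, 0, 0, 0, 0])

```text
time: 14.33
tool_pos: [0.6798, -0.2176, 0.0988]
tool_rot: [3.14, 0.002, 2.072]
contact_force: [0.4, 1.0, 0.3]
opening: 0.0004
grip_force: 0.0
```

apply_moves(delta_pos=[[-0.008, 0.014, 0], [-0.0175, 0.0318, 0], [-0.022, 0.042, 0], [-0.0267, 0.0536, 0], [-0.032, 0.064, 0], [-0.0376, 0.0746, 0], [-0.043, 0.085, 0], [-0.05, 0.0948, 0]], dr=[[0, 0, 0], [0, 0, 0], [0, 0, 0.08], [0, 0, 0.15], [0, 0, 0.23], [0, 0, 0.3], [0, 0, 0.38], [0, 0, 0.45]], jaw=[0, 0, 0, 0, 0, 0, 0, 0])

```text
time: 15.0
tool_pos: [0.6594, -0.1788, 0.099]
tool_rot: [3.141, 0.002, 2.299]
contact_force: [0.3, -2.0, -0.0]
opening: 0.0005
grip_force: 0.7
```

apply_moves(delta_pos=[[-0.0105, 0.0145, 0], [-0.0215, 0.0285, 0], [-0.0335, 0.0415, 0], [-0.046, 0.0541, 0], [-0.059, 0.066, 0], [-0.073, 0.077, 0], [-0.0875, 0.0875, 0], [-0.1028, 0.0965, 0]], dr=[[0, 0, 0.11], [0, 0, 0.23], [0, 0, 0.34], [0, 0, 0.45], [0, 0, 0.57], [0, 0, 0.68], [0, 0, 0.79], [0, 0, 0.91]], jaw=[0, 0, 0, 0, 0, 0, 0, 0])

```text
time: 15.67
tool_pos: [0.6182, -0.1401, 0.0989]
tool_rot: [3.141, 0.003, 2.755]
contact_force: [0.9, -0.8, -0.3]
opening: 0.0007
grip_force: 0.7
```

apply_moves(delta_pos=[[-0.016, 0.0085, 0], [-0.032, 0.0165, 0], [-0.049, 0.0235, 0], [-0.066, 0.0289, 0], [-0.0835, 0.0335, 0], [-0.101, 0.0371, 0], [-0.118, 0.04, 0], [-0.1346, 0.0416, 0]], dr=[[0, 0, 0.11], [0, 0, 0.23], [0, 0, 0.34], [0, 0, 0.45], [0, 0, 0.57], [0, 0, 0.68], [0, 0, 0.8], [0, 0, 0.91]], jaw=[0, 0, 0, 0, 0, 0, 0, 0])

```text
time: 16.33
tool_pos: [0.5643, -0.1236, 0.0989]
tool_rot: [-3.141, 0.003, -3.073]
contact_force: [1.5, -0.3, -0.0]
opening: 0.0007
grip_force: 0.7
```

apply_moves(delta_pos=[[-0.004, 0, 0], [-0.008, 0, 0], [-0.012, 0, 0], [-0.015, 0, 0], [-0.018, 0, 0], [-0.02, 0, 0], [-0.022, 0, 0], [-0.022, 0, 0]], dr=[[0, 0, 0.05], [0, 0, 0.1], [0, 0, 0.15], [0, 0, 0.15], [0, 0, 0.15], [0, 0, 0.15], [0, 0, 0.15], [0, 0, 0.15]], jaw=[0, 0, 0, 0, 0, 0, 0, 0])

```text
time: 17.0
tool_pos: [0.5562, -0.1239, 0.0982]
tool_rot: [-3.141, 0.002, -3.002]
contact_force: [3.6, 3.9, 2.8]
opening: 0.0004
grip_force: 2.2
```

apply_moves(delta_pos=[[-0.002, 0, 0], [-0.004, 0, 0], [-0.006, 0, 0], [-0.008, 0, 0], [-0.008, 0, 0]], dr=[[0, 0, 0], [0, 0, 0], [0, 0, 0], [0, 0, 0], [0, 0, 0]], jaw=[0, 0, 0, 0, 0])

```text
time: 17.42
tool_pos: [0.5557, -0.124, 0.0985]
tool_rot: [-3.14, 0.008, -3.002]
contact_force: [12.5, 5.4, -1.2]
opening: 0.0008
grip_force: 6.8
```

The bar is on its end stop at x = 0.5557, and I predicted 0.5556. I'll back off, lift clear and check.

apply_moves(delta_pos=[[0.02, 0, 0], [0.06, 0.01, 0], [0.08, 0.01, 0.02], [0.08, 0.01, 0.12], [0.08, 0.01, 0.22], [0.08, 0.08, 0.3], [0.08, 0.18, 0.35], [0.08, 0.28, 0.35]], dr=[[0, 0, 0], [0, 0, 0], [0, 0, 0], [0, 0, 0], [0, 0, 0], [0, 0, 0], [0, 0, 0], [0, 0, 0]], jaw=[0, 0, 0, 0, 0, 0, 0, 0])

```text
time: 18.08
tool_pos: [0.5855, -0.0149, 0.2419]
tool_rot: [-3.138, 0.006, -3.005]
contact_force: [1.4, 0.1, 0.4]
opening: 0.0003
grip_force: 0.0
```

apply_moves(delta_pos=[[0, 0.1, 0], [0, 0.2, 0], [0, 0.3, 0], [0, 0.4, 0], [0, 0.5, 0], [0, 0.5, 0], [0, 0.5, 0], [0, 0.5, 0]], dr=[[0, 0, 0], [0, 0, 0], [0, 0, 0], [0, 0, 0], [0, 0, 0], [0, 0, 0], [0, 0, 0], [0, 0, 0]], jaw=[0, 0, 0, 0, 0, 0, 0, 0])

```text
time: 18.75
tool_pos: [0.5838, 0.1855, 0.2368]
tool_rot: [-3.14, -0.002, -3.001]
contact_force: [-0.7, -0.6, -0.6]
opening: 0.0002
grip_force: 0.0
```

```bash
python3 - <<'E'
from h import *
s=eyes.read_camera("side");t=eyes.read_camera("top")
r=lambda i,x,y,w,h,k:cv2.resize(i[y:y+h,x:x+w],None,fx=k,fy=k,interpolation=cv2.INTER_CUBIC)
cv2.imwrite("pics/c7.png",cv2.cvtColor(np.hstack([r(t,290,150,100,130,4),r(s,245,120,100,130,4)]),cv2.COLOR_RGB2BGR))
o=telemetry.observe();print(o["tool_pos"],o["contact_force"],o["time"])
print("shut knob top expected",proj("top",[.538,-.127,.117]))
E
```

```text
[0.58420516 0.18449216 0.23718064] [-0.32320793  0.32233812  0.12292689] 18.85
shut knob top expected [320.90571421 223.62157972]
```

View pics/c7.png

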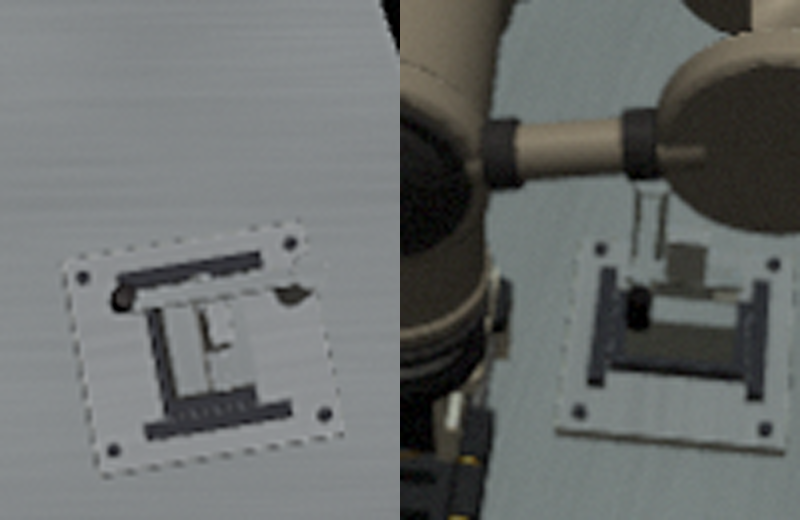

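The bar lies along the block's y across the flange. The knob is at crop (122,298), which is picture (320.5,224.5) against the expected (320.9,223.6). The gauge stands upright and the arm is clear, so I'm handing in.

```bash
python3 -c "
from cell import job
print(job.hand_in())"
```

```text
the job is handed in; nothing more can be done
None
```

The gauge stands on the stop, released, with the keeper bar shut over its flange, and the job is handed in at about 19 s; hand-in gave no verdict, and I took no final picture of the rack, cup or marker.

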